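Seat the red temperature probe in the red-ringed dry well

TASK

Take the red-handled temperature probe out of the grey stand and push its steel rod down into the hole of the red-ringed aluminium dry well, fully home, so that the probe stands upright with its black collar flat on the block, then let go of it. Leave the blue-handled probe standing where it is in the stand.

Things in the scene. Friction and masses are not known exactly. Their poses are not given: they have to be found in the camera images.
- red_probe_mid (a point): middle of the red handle (upright cylinder, 24 mm diameter, 60 mm tall) of the probe to move. Below the handle: a black collar, 48 mm diameter, 6 mm thick, its underside 36 mm below this point; then a 12 mm steel rod, tapered tip 86 mm below this point. z points up the handle. 0.12 kg. Its rod stands in a 28 mm hole of the grey stand, collar on the stand's top; lifts straight out
- red_well_mouth (a point): centre of the hole's mouth, in the top face (72 mm above the bench) of the fixed 84 x 84 mm aluminium block with a red ring round the hole (2 mm high, 56 mm inside, 72 mm outside diameter). Hole vertical, 28 mm diameter, 60 mm deep. With the probe home, its handle's middle is 36 mm above this point. A white housing 48 mm high is on its front
- blue_probe_mid (a point): middle of the handle of the blue-handled probe, otherwise the same as the red one; it must stay in the other hole of the stand, 110 mm from the red one. The stand is a fixed grey block, 66 x 180 mm, 60 mm high, the two holes in a row along its length; either probe may be in either hole
- blue_well_mouth (a point): centre of the hole's mouth of the other dry well, the same as the red-ringed one but with a blue ring; stays empty. Either well may be the left one
Not all that is in view belongs to the job. What is shaped like the part that bears red_probe_mid but pink or yellow is not meant.

How it is judged:
On the way:
1. the red probe is lifted out of the stand (height (world z) of red_probe_mid above 0.148 m), for 0.1 s.
At the end, for the whole second after the job is handed in: The red probe stands at rest and upright (within 10 degrees) in the red-ringed well, its axis within 12 mm of the hole's centre, its handle's middle less than 42 mm above the mouth (collar on the block to within 6 mm); the blue probe's handle is within 25 mm of where it was (horizontal distance between red_probe_mid and red_well_mouth below 0.012 m and z of red_probe_mid in the frame of red_well_mouth below 0.042 m and angle between red_probe_mid's own z axis and vertical below 0.17 rad and linear speed of red_probe below 0.02 m/s and distance of blue_probe_mid from where it was at the start of the episode below 0.025 m); the robot touches nothing.
It fails at once if the blue probe is moved more than 25 mm (distance of blue_probe_mid from where it was at the start of the episode above 0.025 m).
It also fails if it takes over 38 s, if anything falls off the work surface, if the arm or the gripper's body presses on something with over 40 N, if the wrist force passes 120 N, or if a joint passes its speed limit or range.

ROBOT

A 7-joint arm with a two-finger parallel gripper is mounted at the origin on a cart in front of the work surface, level with it; the furniture and walls round the work are solid. World frame = base frame: x ahead of the robot, y to its left, z up, the work surface at z = 0. Lengths are in m, angles in rad, forces in N, time in s.
With the tool pointing down it reaches from about 0.425 to 0.875 m from the base axis. Payload 4.7 kg.
Tool frame: the origin (TCP) lies between the finger pads; the fingertips stand 14 mm ahead of it and the grasp point (between the pads) lies 5 mm behind it; z points along the fingers, y is the line along which they close (so a half turn about z gives the same grasp; the last joint's range is limited). The gripper opens to 87 mm and grips with 3 to 60 N. Pads are 19 mm wide; open, the fingers measure 117 mm over their backs; the gripper's body (75 mm by 190 mm) begins 51 mm behind the grasp point.
Start: joints at [1.153, 0.321, -0.07, 1.45, 0.023, 1.371, -0.057], TCP at [0.272, -0.59, 0.237] pointing down, gripper open.
Joint ranges: [-2.86, 2.86], [-0.3, 2.09], [-1.38, 1.24], [0.06, 2.45], [-1.56, 4.7], [0.09, 2.05], [-2.69, 2.69]. Speed limits (rad/s): [2.57, 2.57, 3.14, 3.14, 3.14, 3.14, 3.14].

INTERFACE

Orientations are given as a rotation vector (axis times angle).
In Python, from bench import ctrl gives the robot as it stands.
- The arm moves only by the shell command python3 -m inch 'ROWS' [OPENING] [FORCE]. ROWS is JSON, a list of rows, each a list of 6 numbers: the shift along the world's x, y, z in mm, then the turn, a rotation vector about the world's x, y, z in degrees. In form: [[tx, ty, tz, rx, ry, rz], ...]. A call has 1 to 20 rows; each row is the pose to reach, as a shift and turn from the pose commanded when the call began; what a row does not reach only later rows make up. A row lasts 1/8 s, in which the tool goes at most 62.5 mm and 10.7 degrees, less where a joint would pass 70% of its speed; a pose out of reach is approached as far as the arm can. A call with a gripper value outside its range is refused whole. OPENING is the finger opening in mm, from 0 to 87, set as the call begins (- or left out, the last holds). The fingers move at their own pace and stop on an object; FORCE is the grip in N (left out, the last holds). Time passes only in rows, so rows that repeat a pose let the fingers close. It gives the time, the measured TCP pose, the force, the opening and the grip force at its end, in the units of the state.
- ctrl.get_state(): the state, without advancing time (a new reading comes with each control period).
- ctrl.get_image(name): name is "scene" or "top"; returns (picture, depth): 400x640x3 uint8, red, green, blue; 400x640 float32, m along the optical axis (not along the pixel's ray), 0 where there is no reading.
- ctrl.camera_params(name): a dict with "mtx" (3x3 intrinsics, pixels), "T" (4x4, takes a point from camera to world coordinates). Camera axes: x right, y down, z forward; pixel columns grow to the right and rows downward; lengths in m; the calibration is good to about 2 mm. A picture is of the moment at which its call begins. camera_params takes no time and is no camera call.
- ctrl.close_job(): hands the job in; it is judged then, once.
The state is a dict: "time": time; "joint_positions": joint angles; "qd": joint speeds; "joint_torque": joint torques, N m; "position": TCP position; "tool_rot": TCP orientation; "ft_force": force on the tool from outside, world axes, zero at the start; "torque": the same for the moment, N m; "grip_width": opening from 0.0 (shut) to 1.0 (fully open); "grip_force": force on a finger pad.
Only numpy, scipy, OpenCV 4.12 (cv2) and the standard library are available. Lean on these libraries where they do the work, as an engineer would, in place of code of your own. Each camera call takes 0.05 s, during which the arm holds its last target. There are 200 camera calls.

## Working session

There is one attempt and no reset: what is moved stays moved. The work goes in short steps, Python scripts to look and compute and a shell command to move; the robot and the scene stay as the last step left them, time stands still between calls to the robot, and variables do not carry over. Pictures are saved under pics/ and viewed, at most 10 in all, crops included, and the job is handed in when it is done.

```bash
mkdir -p pics
cat > h.py <<'E'
import numpy as np,cv2
from bench import ctrl
def grab(n,tag):
    im,d=ctrl.get_image(n); cv2.imwrite(f'pics/{tag}.png',cv2.cvtColor(im,cv2.COLOR_RGB2BGR)); np.save(f'pics/{tag}_d.npy',d); return im,d
def cloud(n,d):
    p=ctrl.camera_params(n);K,T=np.array(p['mtx']),np.array(p['T'])
    v,u=np.mgrid[:400,:640]; r=np.stack([(u-K[0,2])/K[0,0],(v-K[1,2])/K[1,1],np.ones_like(u)],-1)*d[...,None]
    return r@T[:3,:3].T+T[:3,3]
E
python3 - <<'E'
from h import *
for n in('scene','top'):
    im,d=grab(n,n+'0');P=cloud(n,d);h=cv2.cvtColor(im,cv2.COLOR_RGB2HSV)
    print(n,np.array(ctrl.camera_params(n)['T']).round(3).tolist())
    for c,lo,hi in(('red',0,8),('red2',172,180),('blue',100,125)):
        m=((h[...,0]>=lo)&(h[...,0]<=hi)&(h[...,1]>110)&(h[...,2]>50)).astype(np.uint8)
        k,l,s,ce=cv2.connectedComponentsWithStats(m)
        for i in range(1,k):
            if s[i,4]>40:
                q=P[(l==i)&(d>0)]
                if len(q): print(c,s[i],ce[i].round(),np.percentile(q,[3,50,97],axis=0).round(3).tolist())
s=ctrl.get_state();print(s['position'],s['tool_rot'],s['time'])
E
```

```text
scene [[-0.81, -0.348, 0.472, 0.083], [-0.586, 0.507, -0.632, 0.545], [-0.02, -0.789, -0.615, 0.633], [0.0, 0.0, 0.0, 1.0]]
red [356 158   8  15  63] [359. 165.] [[0.507, -0.189, 0.072], [0.512, -0.181, 0.092], [0.52, -0.178, 0.111]]
red [209 260  36  28 181] [227. 274.] [[0.503, 0.232, 0.073], [0.531, 0.266, 0.074], [0.566, 0.296, 0.076]]
red2 [230 106  13  14 106] [236. 113.] [[0.905, -0.155, 0.135], [0.913, -0.139, 0.154], [0.93, -0.128, 0.165]]
blue [298  56  65  25 872] [330.  68.] [[0.814, -0.678, 0.163], [0.881, -0.567, 0.167], [0.954, -0.478, 0.169]]
blue [ 66  69  66  24 922] [98. 80.] [[2.37, -0.588, -0.187], [2.522, -0.464, -0.177], [2.708, -0.359, -0.172]]
blue [377 141   7  14  85] [380. 148.] [[0.506, -0.297, 0.072], [0.512, -0.29, 0.092], [0.52, -0.286, 0.113]]
blue [241 214  31  21 162] [256. 224.] [[0.559, 0.095, 0.073], [0.589, 0.128, 0.075], [0.622, 0.159, 0.077]]
top [[-0.011, -1.0, 0.026, 0.46], [-1.0, 0.012, 0.015, -0.011], [-0.015, -0.026, -1.0, 1.324], [0.0, 0.0, 0.0, 1.0]]
red [211 173  28  28 208] [225. 187.] [[0.504, 0.231, 0.071], [0.538, 0.261, 0.074], [0
[... 184 characters left out ...]
, 0.147], [0.918, -0.148, 0.158], [0.94, -0.131, 0.208]]
blue [ 529    0   92   65 5598] [574.  32.] [[0.817, -0.681, 0.161], [0.887, -0.582, 0.165], [0.956, -0.484, 0.169]]
blue [  0   8  10  19 111] [ 3. 20.] [[0.959, 0.818, 0.073], [0.97, 0.824, 0.088], [0.987, 0.837, 0.107]]
blue [553 129  52   8  86] [579. 132.] [[0.661, -0.708, 0.044], [0.669, -0.646, 0.049], [0.675, -0.581, 0.054]]
blue [265 151  28  28 217] [279. 165.] [[0.56, 0.093, 0.07], [0.592, 0.126, 0.075], [0.626, 0.159, 0.08]]
blue [446 186  11  11  80] [452. 191.] [[0.508, -0.309, 0.068], [0.518, -0.298, 0.125], [0.53, -0.289, 0.131]]
[ 0.2718059  -0.58991236  0.23555382] [-3.06696628e+00 -6.72688157e-01  7.08691308e-04] 0.1
```

View pics/scene0.png

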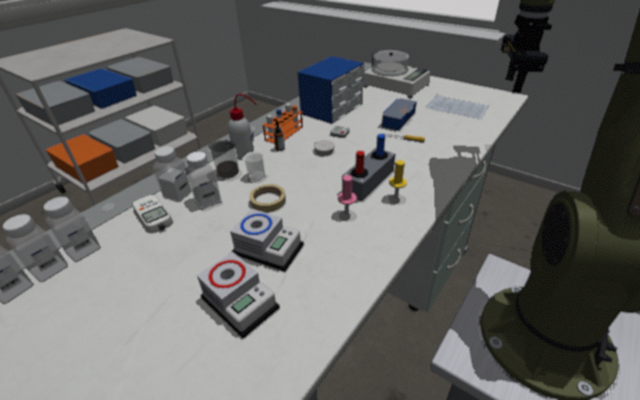

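View pics/top0.png

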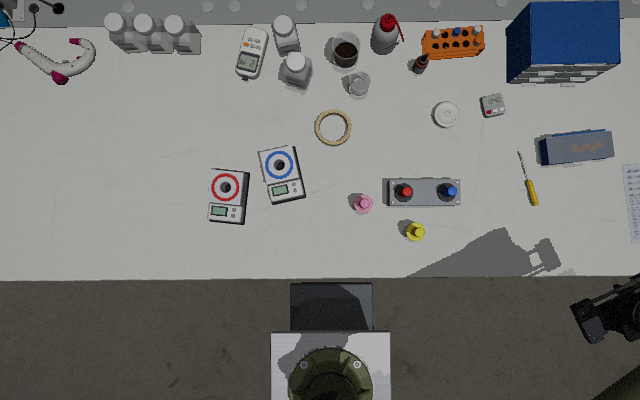

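The scene view shows the red probe at (359,165), blue at (380,148), and the red-ringed well at (227,274). In the top view the red probe is at (403,191) and the red ring at (225,187). Pink and yellow decoys stand close to the stand.

Estimates: red probe at (0.519, -0.190), red well at (0.536, 0.2635). I'll close the fingers along x, which needs a +65° yaw.

```bash
python3 -m inch '[[30,50,0,0,0,8],[60,100,0,0,0,16],[90,150,0,0,0,25],[125,200,0,0,0,33],[155,250,0,0,0,41],[185,300,0,0,0,49],[215,350,0,0,0,57],[247,400,0,0,0,65],[247,400,0,0,0,65],[247,400,0,0,0,65],[247,400,0,0,0,65],[247,400,0,0,0,65]]' 87 20
python3 - <<'E'
from h import *
im,d=grab('top','top1');im2,d2=grab('scene','scene1')
cv2.imwrite('pics/c1.png',np.hstack([cv2.resize(cv2.imread('pics/scene1.png')[60:260,260:460],(400,400)),cv2.resize(cv2.imread('pics/top1.png')[90:290,300:500],(400,400))]))
s=ctrl.get_state();print(s['position'],s['tool_rot'],s['ft_force'])
E
```

```text
time: 1.6
position: [0.5183, -0.1918, 0.2365]
tool_rot: [-2.23, -2.213, 0.001]
ft_force: [0.7, 0.9, 0.2]
grip_width: 0.998
grip_force: 0.0
[ 0.51860542 -0.19129984  0.2365653 ] [ 2.22850858e+00  2.21422745e+00 -1.70710484e-04] [-0.36845305  0.93861426 -1.12344115]
```

View pics/c1.png

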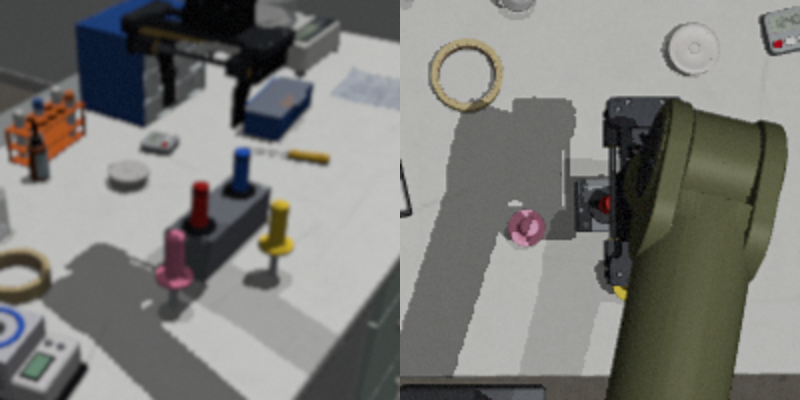

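The gripper is centred over the red handle (left crop about (200,205), right crop about (605,205)), with yellow and pink clear of the fingers. Next I go down and close.

```bash
python3 -m inch '[[0,1,-40,0,0,0],[0,1,-80,0,0,0],[0,1,-110,0,0,0],[0,1,-130,0,0,0],[0,1,-142,0,0,0],[0,1,-142,0,0,0],[0,1,-142,0,0,0]]' && python3 -m inch '[[0,0,0,0,0,0],[0,0,0,0,0,0],[0,0,0,0,0,0],[0,0,0,0,0,0],[0,0,0,0,0,0],[0,0,0,0,0,0],[0,0,0,0,0,0],[0,0,0,0,0,0]]' 0 25
```

```text
time: 2.58
position: [0.5197, -0.1897, 0.0956]
tool_rot: [2.226, 2.215, 0.001]
ft_force: [-0.5, 0.4, -0.5]
grip_width: 0.997
grip_force: 0.0
time: 3.58
position: [0.5189, -0.1894, 0.0946]
tool_rot: [-2.226, -2.216, 0.0]
ft_force: [0.4, 0.6, -0.1]
grip_width: 0.272
grip_force: 25.0
```

Gripped at about 24 mm. I'll lift straight up, then carry the probe toward the well.

```bash
python3 -m inch '[[0,0,20,0,0,0],[0,0,50,0,0,0],[0,0,90,0,0,0],[0,0,130,0,0,0],[0,0,165,0,0,0],[0,0,165,0,0,0]]' && python3 -m inch '[[0,30,0,0,0,0],[2,75,0,0,0,0],[5,125,0,0,0,0],[7,175,0,0,0,0],[9,225,0,0,0,0],[11,275,0,0,0,0],[13,325,0,0,0,0],[15,375,0,0,0,0],[16,415,0,0,0,0],[17,440,0,0,0,0],[17,453,0,0,0,0],[17,453,0,0,0,0],[17,453,0,0,0,0],[17,453,0,0,0,0]]'
python3 - <<'E'
from h import *
im,d=grab('top','top2');im2,d2=grab('scene','scene2')
cv2.imwrite('pics/c2.png',np.hstack([cv2.resize(cv2.imread('pics/scene2.png')[150:350,130:330],(400,400)),cv2.resize(cv2.imread('pics/top2.png')[90:290,120:320],(400,400))]))
P=cloud('scene',d2);h=cv2.cvtColor(im2,cv2.COLOR_RGB2HSV)
m=((h[...,0]<=8)&(h[...,1]>110)&(h[...,2]>50)).astype(np.uint8)
k,l,s,ce=cv2.connectedComponentsWithStats(m)
for i in range(1,k):
    if s[i,4]>15: print(s[i],np.percentile(P[(l==i)&(d2>0)],[3,50,97],axis=0).round(3).tolist())
# dark/steel points hanging below the gripper
q=P[(abs(P[...,0]-.536)<.04)&(abs(P[...,1]-.2635)<.04)&(P[...,2]>.09)&(P[...,2]<.27)&(d2>0)]
for z in np.arange(.09,.27,.01):
    a=q[(q[:,2]>=z)&(q[:,2]<z+.01)]
    if len(a)>3: print(round(z,2),len(a),a.min(0).round(3),a.max(0).round(3))
s=ctrl.get_state();print(s['position'],s['tool_rot'],s['ft_force'])
E
```

```text
time: 4.32
position: [0.5206, -0.1897, 0.2625]
tool_rot: [2.223, 2.213, 0.003]
ft_force: [0.3, 0.0, -1.6]
grip_width: 0.269
grip_force: 25.0
time: 6.08
position: [0.5365, 0.2621, 0.2595]
tool_rot: [2.228, 2.213, -0.001]
ft_force: [-1.8, -0.4, -1.3]
grip_width: 0.268
grip_force: 25.0
[198 190  19  24  90] [[0.526, 0.262, 0.234], [0.533, 0.272, 0.253], [0.539, 0.274, 0.277]]
[209 260  36  23 126] [[0.503, 0.232, 0.073], [0.546, 0.251, 0.074], [0.568, 0.294, 0.076]]
[225 283   8   5  16] [[0.506, 0.276, 0.073], [0.51, 0.283, 0.074], [0.515, 0.289, 0.075]]
0.18 30 [0.53  0.257 0.181] [0.539 0.267 0.189]
0.19 30 [0.53  0.258 0.19 ] [0.537 0.268 0.2  ]
0.2 34 [0.53  0.258 0.201] [0.538 0.268 0.209]
0.22 55 [0.513 0.245 0.225] [0.557 0.285 0.23 ]
0.23 271 [0.513 0.239 0.23 ] [0.559 0.285 0.239]
0.24 58 [0.516 0.254 0.241] [0.559 0.275 0.25 ]
0.25 133 [0.514 0.253 0.25 ] [0.557 0.276 0.26 ]
0.26 105 [0.515 0.26  0.26 ] [0.557 0.276 0.27 ]
[0.53639464 0.26258486 0.25972506] [2.22771243e+00 2.21408262e+00 2.49949939e-05] [ 0.3247608   0.14520508 -0.6488115 ]
```

View pics/c2.png

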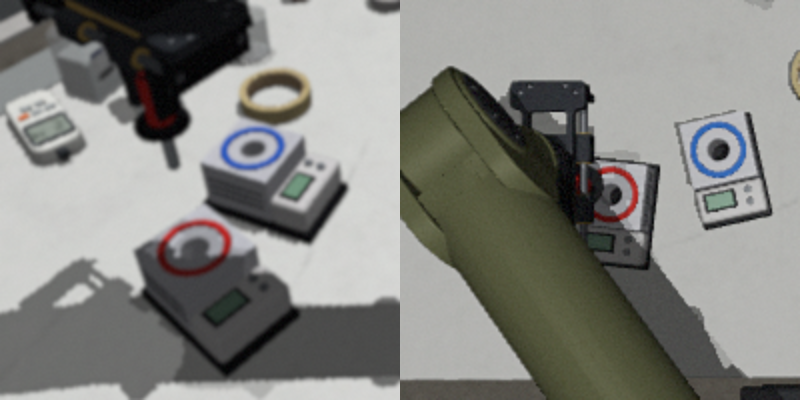

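The probe hangs upright in the grip (left crop about (165,120), tip about (172,165)), with its rod within ~2 mm of the well axis. Lower it, slowing down at the end.

```bash
python3 -m inch '[[0,1,-40,0,0,0],[0,1,-80,0,0,0],[0,1,-95,0,0,0],[0,1,-105,0,0,0],[0,1,-115,0,0,0],[0,1,-120,0,0,0],[0,1,-120,0,0,0]]' && python3 -m inch '[[0,0,-8,0,0,0],[0,0,-16,0,0,0],[0,0,-22,0,0,0],[0,0,-27,0,0,0],[0,0,-30,0,0,0],[0,0,-30,0,0,0]]'
```

```text
time: 7.05
position: [0.5361, 0.2647, 0.1398]
tool_rot: [2.226, 2.216, 0.0]
ft_force: [0.5, -0.3, -1.4]
grip_width: 0.273
grip_force: 25.0
time: 7.8
position: [0.5359, 0.2646, 0.1094]
tool_rot: [-2.226, -2.216, 0.0]
ft_force: [0.1, 0.2, -0.7]
grip_width: 0.268
grip_force: 25.0
```

```bash
python3 -m inch '[[0,0,-1,0,0,0],[0,0,-2,0,0,0],[0,0,-3,0,0,0],[0,0,-4,0,0,0],[0,0,-4,0,0,0]]'
python3 - <<'E'
from h import *
im,d=grab('scene','scene3')
cv2.imwrite('pics/c3.png',cv2.resize(cv2.imread('pics/scene3.png')[200:350,150:300],(600,600)))
E
```

```text
time: 8.43
position: [0.5361, 0.2647, 0.1065]
tool_rot: [2.226, 2.216, -0.0]
ft_force: [-1.2, -1.4, 5.5]
grip_width: 0.273
grip_force: 25.0
```

View pics/c3.png

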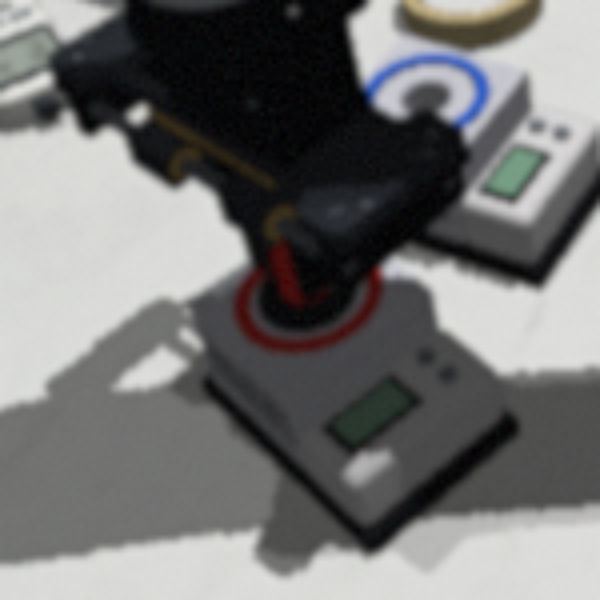

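The collar is on the block inside the red ring (about (308,300)), and the upward force of 5.5 N confirms contact. Release and retreat.

```bash
python3 -m inch '[[0,0,0,0,0,0],[0,0,0,0,0,0],[0,0,0,0,0,0],[0,0,0,0,0,0],[0,0,0,0,0,0],[0,0,0,0,0,0]]' 87 && python3 -m inch '[[0,0,20,0,0,0],[0,0,50,0,0,0],[0,0,90,0,0,0],[0,0,130,0,0,0],[0,-50,150,0,0,0],[0,-100,150,0,0,0],[0,-150,150,0,0,0],[0,-200,150,0,0,0],[0,-200,150,0,0,0],[0,-200,150,0,0,0]]'
python3 - <<'E'
from h import *
for n in('scene','top'):
    im,d=grab(n,n+'4');P=cloud(n,d);h=cv2.cvtColor(im,cv2.COLOR_RGB2HSV)
    for lo,hi in((0,8),(100,125)):
        m=((h[...,0]>=lo)&(h[...,0]<=hi)&(h[...,1]>110)&(h[...,2]>50)&(d>0)&(P[...,2]>.08)&(P[...,2]<.15)&(P[...,0]<.64))
        if m.any(): print(n,lo,m.sum(),np.percentile(P[m],[3,50,97],axis=0).round(3).tolist())
cv2.imwrite('pics/c4.png',np.hstack([cv2.resize(cv2.imread('pics/scene4.png')[130:330,190:390],(400,400)),cv2.resize(cv2.imread('pics/top4.png')[90:290,140:340],(400,400))]))
E
```

```text
time: 9.22
position: [0.536, 0.2646, 0.1056]
tool_rot: [2.226, 2.216, 0.0]
ft_force: [0.6, -0.8, 0.1]
grip_width: 0.868
grip_force: 0.0
time: 10.48
position: [0.5361, 0.0657, 0.2568]
tool_rot: [2.225, 2.217, 0.003]
ft_force: [0.4, 0.6, -0.8]
grip_width: 1.003
grip_force: 0.0
scene 0 264 [[0.525, 0.256, 0.083], [0.529, 0.267, 0.12], [0.543, 0.276, 0.139]]
scene 100 97 [[0.507, -0.303, 0.082], [0.514, -0.29, 0.107], [0.522, -0.286, 0.128]]
top 0 105 [[0.526, 0.253, 0.081], [0.537, 0.26, 0.137], [0.548, 0.273, 0.143]]
top 100 91 [[0.508, -0.308, 0.09], [0.518, -0.296, 0.125], [0.53, -0.287, 0.13]]
```

View pics/c4.png

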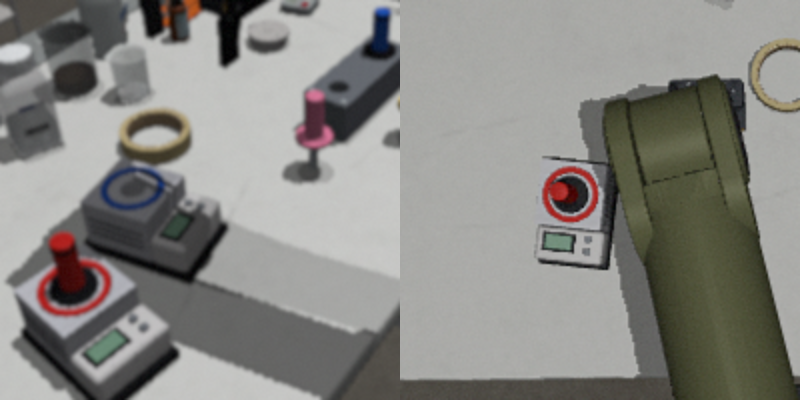

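The red probe stands upright in the red-ringed well (left crop about (68,270)). Its top is at z ≈ 0.138, as expected, and the blue probe is unmoved.

```bash
python3 -c "
from bench import ctrl
print(ctrl.close_job())"
```

```text
the job is handed in; nothing more can be done
None
```

The red probe is upright and fully home in the red-ringed well and has been let go, the blue probe is where it was, and the job was handed in at about 10.6 s; the hand-in call returned no verdict.

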